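Make room on the rinse tank rim and hook a second slide carrier inside

TASK

The blue slide carrier hangs in the middle of the rinse tank's near long wall and is in the way: without lifting it off, first slide it along the rim until it is up against the end wall with the brass drain cock. Then hook the orange carrier's bent lip over the same wall so that it hangs fully down inside the tank, let go of it, and leave it slid up against the blue one. Leave the bottles and the beaker round the tank standing where they are.

Things in the scene. Friction and masses are not known exactly. Their poses are not given: they have to be found in the camera images.
- rinse_tank: Grey open-topped rinse tank, fixed, outside 130 mm (its x) by 172 mm (y) by 115 mm high, walls and floor 6 mm. Origin: centre of its underside; z up. Near long wall at x -65..-59; brass drain cock sticks out 28 mm low on the +y end wall. Inside y -80..80: no room for a second carrier till the first is slid aside.
- blue_carrier: Blue slide carrier, 62 mm wide (y), 0.2 kg. Origin: centre of its trough's underside; z up, x from hook to trough. Trough x -18..18, z 0..58 mm, glass slides to z 80; back plate x -18..-14, with a foot out to x -22 at z 7..17. Starts hung near the middle of the near wall, axes about parallel to the tank's; slides with about 1 N pushed sideways on its tab. Against the drain end it stands at tank y +49 mm.
- orange_carrier: Orange slide carrier, 62 mm wide (y), 0.2 kg. Origin: centre of its trough's underside; z up, x from hook to trough. Trough x -18..18, z 0..58 mm, glass slides to z 80; back plate x -18..-14, with a foot out to x -22 at z 7..17. Starts standing on the bench at one of three places, turned. Ends hung like the blue one, on its -y side, touching it: tank y about -13 mm.
- blue_carrier_tab (a point): Blue carrier's grip tab, its middle: an upright plate 8 mm thick (carrier x), 40 mm wide (y), 46 mm tall. Carrier position x -16, y 0, z 117 mm: the tab spans carrier z 96..140, on top of the bridge.
- orange_carrier_tab (a point): Orange carrier's grip tab, its middle: an upright plate 8 mm thick (carrier x), 40 mm wide (y), 46 mm tall. Carrier position x -16, y 0, z 117 mm: the tab spans carrier z 96..140, on top of the bridge.
- orange_carrier_hook (a point): Orange carrier's hook slot, centre of its roof: carrier x -26, y 0, z 92 mm, the underside of the 4 mm bridge that sits on the rim. The slot is 16 mm wide (x -34..-18) between back plate and bent lip; lip 4 mm thick, reaching down to z 66, flared out to x -41 there, 62 mm wide.
- rinse_tank_rim (a point): Middle of the near wall's rim top: tank x -62, y 0, z 115 mm, middle of the 6 mm wall, which runs along tank y. A carrier hung here sits with its bridge on the rim: its origin is at tank x -37..-31, z +23 mm, leaning 0 to 0.08 rad with its foot against the wall.
- wash_bottle: white bottle with a teal cap, 66 mm diameter, 153 mm tall, upright; origin at the centre of its underside. Leave alone.
- beaker: clear beaker, 53 mm diameter, 67 mm tall, upright; origin at the centre of its underside. Leave alone.
- brown_bottle: small brown bottle, 48 mm diameter, 90 mm tall, upright behind the tank; origin at the centre of its underside. Leave alone.

How it is judged:
By the outcome, as a careful person would: the job done as asked, in the order asked, and still so for the second after the job is handed in, with the robot touching nothing.
It also fails if it takes over 59 s, if anything falls off the work surface, if the arm or the gripper's body presses on something with over 40 N, if the wrist force passes 120 N, or if a joint passes its speed limit or range.

ROBOT

A 7-joint arm with a two-finger parallel gripper is mounted at the origin on a cart in front of the work surface, level with it; the furniture and walls round the work are solid. World frame = base frame: x ahead of the robot, y to its left, z up, the work surface at z = 0. Lengths are in m, angles in rad, forces in N, time in s.
With the tool pointing down it reaches from about 0.425 to 0.925 m from the base axis. Payload 6.8 kg.
Tool frame: the origin (TCP) lies midway between the tips of the shut fingers; the grasp point (between the pads) lies 19 mm behind it (grip_point_offset is the distance from the TCP to the grasp point, in m); y points along the fingers, x is the direction in which the jaws open and shut, and the axes are right-handed (so a half turn about y gives the same grasp; the last joint's range is limited). The gripper opens to 85 mm and grips with 20 to 120 N. Pads are 22 mm wide; open, the fingers measure 114 mm over their backs; the gripper's body (76 mm by 85 mm) begins 54 mm behind the grasp point. The pads swing forward as they close: fully open they stand 13 mm farther back than shut.
Start: joints at [1.097, 0.477, 0.022, 1.555, -0.011, 1.109, -0.083], TCP at [0.241, -0.63, 0.231] pointing down, gripper open.
Joint ranges: [-2.96, 2.96], [-0.34, 2.1], [-1.41, 1.46], [0.24, 2.44], [-1.37, 4.51], [0.17, 1.92], [-2.96, 2.96]. Speed limits (rad/s): [2.39, 2.39, 3.14, 3.14, 3.14, 3.14, 3.14].

INTERFACE

Orientations are given as a unit quaternion [w, x, y, z].
In Python, from station import get_obs, read_camera, hand_in, grip_point_offset gives the robot as it stands.
- The arm moves only by the tool play_rows, never from a script. Its argument "increments" is a list of rows, each a list of 2 entries, a list of its own where there are three numbers: the shift along the tool's x, y, z in m, then the turn, a rotation vector about the tool's x, y, z in degrees. In form: [[[tx, ty, tz], [ax, ay, az]], ...]. A call has 1 to 20 rows; each row shifts and turns the commanded pose from where the row before left it, along the tool's axes as they then stand; what a row does not reach is not made up. A row lasts 1/12 s, in which the tool goes at most 41.7 mm and 7.16 degrees, less where a joint would pass 70% of its speed; a pose out of reach is approached as far as the arm can. A call with a gripper value outside its range is refused whole. "gripper" is the finger opening in m, from 0 to 0.0854, set as the call begins (left out, the last holds). The fingers move at their own pace and stop on an object; "grip_force" is the grip in N (left out, the last holds). Time passes only in rows, so rows that do not move let the fingers close. It gives the time, the measured TCP pose, the force and the opening at its end, in the units of the state.
- get_obs(): the state, without advancing time (a new reading comes with each control period).
- read_camera(name): name is "scene" or "top" or "wrist"; returns a dict with "color" (400x640x3 uint8, red, green, blue), "range_z" (400x640 float32, m along the optical axis (not along the pixel's ray), 0 where there is no reading), "intrinsics" (3x3 intrinsics, pixels), "R" (3x3) and "t" (3): a world point X has camera coordinates R X + t; the wrist camera has in their place "hand_eye" (4x4, takes a point from camera to tool coordinates, whose origin is the TCP and whose axes are the tool frame's). Camera axes: x right, y down, z forward; pixel columns grow to the right and rows downward; lengths in m; the calibration is good to about 2 mm. A picture is of the moment at which its call begins: read the wrist's pose just before it.
- hand_in(): hands the job in, once; it reports no verdict.
The state is a dict: "t": time; "q": joint angles; "joint_vel": joint speeds; "joint_torque": joint torques, N m; "eef_pos": TCP position; "tool_rot": TCP orientation; "contact_force": force on the tool from outside, world axes, zero at the start; "torque": the same for the moment, N m; "gripper_width": opening from 0.0 (shut) to 1.0 (fully open).
Only numpy, scipy, OpenCV 4.12 (cv2) and the standard library are available. Lean on these libraries where they do the work, as an engineer would, in place of code of your own. Each camera call takes 0.05 s, during which the arm holds its last target. There are 200 camera calls.

## Working session

There is one attempt and no reset: what is moved stays moved. The work goes in short steps, Python scripts to look and compute and a tool call to move; the robot and the scene stay as the last step left them, time stands still between calls to the robot, and variables do not carry over. Pictures are saved under pics/ and viewed, about 8 in all and at most 12, crops included, and the job is handed in when it is done.

Besides the shell and the picture viewer there is one more tool, called after "Call:" as name(argument=value, ...), one argument or row to a line, values as JSON. play_rows: Moves the arm, as the interface text tells. Its arguments: {"type":"object","properties":{"increments":{"type":"array","items":{"type":"array"}},"gripper":{"type":"number"},"grip_force":{"type":"number"}},"required":["increments"]}

```bash
mkdir -p pics; ls
cat > h.py <<'E'
import sys; sys.path.insert(0,'.')
import numpy as np, cv2
from station import get_obs, read_camera, hand_in, grip_point_offset
from scipy.spatial.transform import Rotation as Ro
def world(c,o=None):
    K=c["intrinsics"];z=c["range_z"];v,u=np.mgrid[:z.shape[0],:z.shape[1]]
    P=np.stack([(u-K[0,2])/K[0,0]*z,(v-K[1,2])/K[1,1]*z,z],-1)
    if "R" in c: W=(P-np.array(c["t"]))@np.array(c["R"])
    else:
        H=np.array(c["hand_eye"]);P=P@H[:3,:3].T+H[:3,3]
        q=o["tool_rot"];W=P@Ro.from_quat([q[1],q[2],q[3],q[0]]).as_matrix().T+np.array(o["eef_pos"])
    W[z<=0]=np.nan
    return W
def rot(o):
    q=o["tool_rot"];return Ro.from_quat([q[1],q[2],q[3],q[0]]).as_matrix()
E
python3 - <<'E'
from h import *
o=get_obs();print({k:np.round(v,3) for k,v in o.items()},grip_point_offset);print(rot(o).round(3))
for n in("scene","top"):
    c=read_camera(n);cv2.imwrite(f"pics/{n}.png",c["color"][...,::-1]);np.savez(n,**c)
    print(n,c["intrinsics"],c["R"],c["t"])
    W=world(c);h=cv2.cvtColor(c["color"],cv2.COLOR_RGB2HSV)
    for nm,a,b in(("orange",5,18),("blue",100,125)):
        m=(h[...,0]>=a)&(h[...,0]<=b)&(h[...,1]>130)&(h[...,2]>60)&(W[...,2]>0.02)
        k,l,s,ce=cv2.connectedComponentsWithStats(m.astype(np.uint8))
        for i in range(1,k):
            if s[i,4]>60:
                w=W[l==i];print(n,nm,s[i],np.nanpercentile(w,[2,50,98],axis=0).round(3).tolist())
E
```

```text
pics
{'t': np.float64(0.0), 'q': array([ 1.097,  0.478,  0.022,  1.556, -0.012,  1.109, -0.083]), 'joint_vel': array([ 0.001,  0.   ,  0.001,  0.001,  0.   , -0.   ,  0.002]), 'joint_torque': array([-1.0000e-03, -5.9645e+01,  1.6080e+00, -2.8120e+01,  1.2000e-02,
        9.0000e-03,  0.0000e+00]), 'eef_pos': array([ 0.241, -0.63 ,  0.23 ]), 'tool_rot': array([ 0.583, -0.582,  0.401, -0.4  ]), 'contact_force': array([-0.134,  0.264,  0.667]), 'torque': array([-0.019, -0.025,  0.006]), 'gripper_width': np.float64(0.999)} 0.0187
[[ 0.358 -0.001  0.934]
 [-0.934  0.002  0.358]
 [-0.002 -1.    -0.   ]]
scene [[436.15805237   0.         328.02328797]
 [  0.         436.15805237 204.24078512]
 [  0.           0.           1.        ]] [[-0.83657139 -0.54753228  0.01888685]
 [-0.40531202  0.59534334 -0.69374958]
 [ 0.36860613 -0.58802612 -0.71996862]] [0.5070927  0.29702106 1.14913437]
scene orange [380 175  26  40 315] [[0.432, -0.168, 0.021], [0.451, -0.146, 0.081], [0.5, -0.114, 0.139]]
scene blue [220 167  34  14 130] [[0.925, -0.021, 0.041], [0.954, 0.029, 0.046], [0.982, 0.076, 0.052]]
[... 406 characters left out ...]
29346]
 [ 0.06109983  0.01261051 -0.998052  ]] [0.04048489 0.60589562 1.29522774]
top orange [631  66   9  14  75] [[0.95, -0.858, 0.059], [0.963, -0.847, 0.065], [0.983, -0.839, 0.072]]
top orange [352 109  14  13  82] [[0.82, -0.087, 0.046], [0.835, -0.07, 0.054], [0.853, -0.054, 0.06]]
top orange [585 174  15  12 117] [[0.647, -0.739, 0.051], [0.661, -0.718, 0.057], [0.679, -0.709, 0.095]]
top orange [372 233  32  30 351] [[0.432, -0.186, 0.022], [0.464, -0.157, 0.093], [0.5, -0.118, 0.141]]
top blue [308  63  40  25 316] [[0.924, -0.032, 0.037], [0.956, 0.02, 0.044], [0.987, 0.073, 0.05]]
top blue [282 219  24  22 373] [[0.482, 0.076, 0.022], [0.504, 0.105, 0.116], [0.539, 0.138, 0.164]]
```

View pics/scene.png

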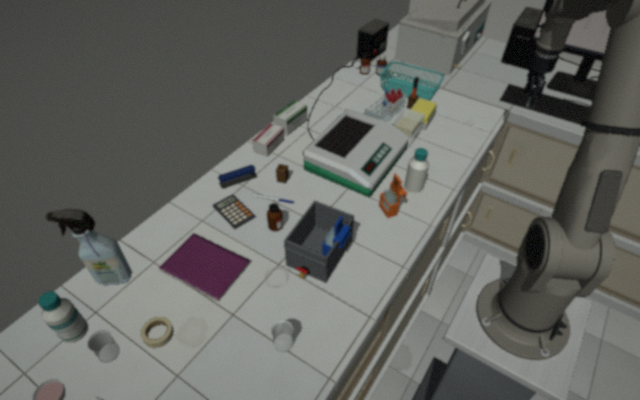

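View pics/top.png

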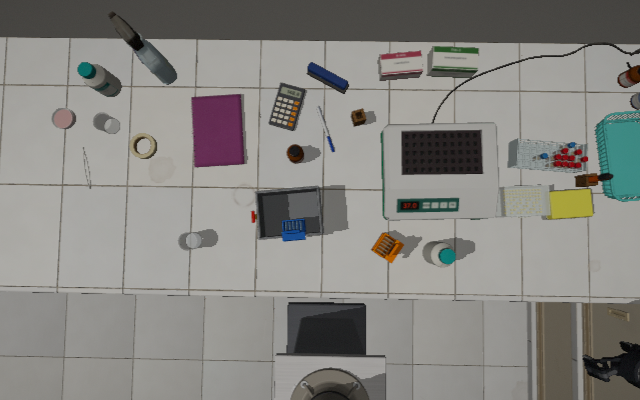

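The scene view shows the tank around (320,240) with the blue carrier on its near wall, the red/brass cock at (302,272), the orange carrier at (393,195) and the wash bottle at (418,170). The top view shows the tank at (290,212), the cock at (253,216), which is world +y, the orange carrier at (387,246) and the bottle at (442,254).

Run:
```python
from h import *
c=dict(np.load("top.npz"));W=world(c)
im=c["color"][150:280,170:470][...,::-1];cv2.imwrite("pics/crop1.png",cv2.resize(im,(780,338),interpolation=cv2.INTER_CUBIC))
x,y,z=W[...,0],W[...,1],W[...,2]
reg=(x>.44)&(x<.72)&(y>.0)&(y<.25)
h=cv2.cvtColor(c["color"],cv2.COLOR_RGB2HSV)
rim=reg&(z>.108)&(z<.122)&(h[...,1]<90)
p=W[rim];print(len(p),np.median(p[:,2]));r=cv2.minAreaRect(p[:,:2].astype(np.float32));print("tank",r,cv2.boxPoints(r).tolist())
for nm,a,b,R in(("orange",5,18,(.4,.55,-.22,-.08)),("blue",100,125,(.44,.6,.05,.17))):
    m=(h[...,0]>=a)&(h[...,0]<=b)&(h[...,1]>130)&(x>R[0])&(x<R[1])&(y>R[2])&(y<R[3])
    zz=z[m];print(nm,np.histogram(zz,bins=np.arange(0,.19,.01)))
    t=W[m&(z>(.125 if nm=="orange" else .148))];print(len(t),t.mean(0),cv2.minAreaRect(t[:,:2].astype(np.float32)))
    t=W[m&(z>.02)];print(cv2.boxPoints(cv2.minAreaRect(t[:,:2].astype(np.float32))).round(3).tolist())
# objects
m=((z>.03)&(x>.38)&(x<.8)&(y>-.4)&(y<.5)).astype(np.uint8)
k,l,s,ce=cv2.connectedComponentsWithStats(m)
for i in range(1,k):
    if s[i,4]>30: print(s[i],np.nanpercentile(W[l==i],[2,50,98],axis=0).round(3).tolist())
```

```text
446 0.11326151242693434
tank ((0.5522751808166504, 0.11989327520132065), (0.13711924850940704, 0.17228613793849945), 5.9336347579956055) [[0.47517770528793335, 0.19848735630512238], [0.49298804998397827, 0.027124281972646713], [0.6293726563453674, 0.04129919409751892], [0.6115623116493225, 0.21266226470470428]]
orange (array([ 68,  20,  31,  13,  11,  65,  17,  12,  11, 128,   6,   7,   8,
        43,  11,   0,   0,   0]), array([0.  , 0.01, 0.02, 0.03, 0.04, 0.05, 0.06, 0.07, 0.08, 0.09, 0.1 ,
       0.11, 0.12, 0.13, 0.14, 0.15, 0.16, 0.17, 0.18]))
57 [ 0.46239913 -0.15750727  0.13690256] ((0.46241429448127747, -0.15778085589408875), (0.00816151313483715, 0.03907787427306175), 55.7107048034668)
[[0.42399999499320984, -0.1599999964237213], [0.4749999940395355, -0.1940000057220459], [0.5059999823570251, -0.1469999998807907], [0.45500001311302185, -0.11299999803304672]]
blue (array([  3,   3,  55,  16,  11,   5,   0,  51,  17,   8,   0, 140,  25,
         0,   2,  19,  33,   0]), array([0.  , 0.01, 0.02, 0.03, 0.04, 0.05, 0.06, 0.07, 0.08, 0.09, 0.1 ,
       0.11, 0.12, 0.13, 0.14, 0.
[... 211 characters left out ...]
, [0.48500001430511475, 0.07400000095367432], [0.5410000085830688, 0.07900000363588333], [0.5350000262260437, 0.14100000262260437]]
[ 381  125  100   96 9098] [[0.549, -0.395, 0.064], [0.672, -0.266, 0.092], [0.794, -0.141, 0.102]]
[286 144  18  18 244] [[0.704, 0.088, 0.042], [0.723, 0.108, 0.066], [0.748, 0.13, 0.091]]
[ 251  186   73   56 1298] [[0.485, 0.031, 0.035], [0.534, 0.121, 0.109], [0.625, 0.224, 0.161]]
[178 232  22  19 166] [[0.448, 0.378, 0.032], [0.472, 0.414, 0.055], [0.498, 0.429, 0.069]]
[372 233  32  30 409] [[0.432, -0.186, 0.036], [0.464, -0.156, 0.091], [0.498, -0.118, 0.14]]
[424 241  32  26 621] [[0.422, -0.314, 0.038], [0.453, -0.282, 0.112], [0.481, -0.263, 0.155]]
```

View pics/crop1.png

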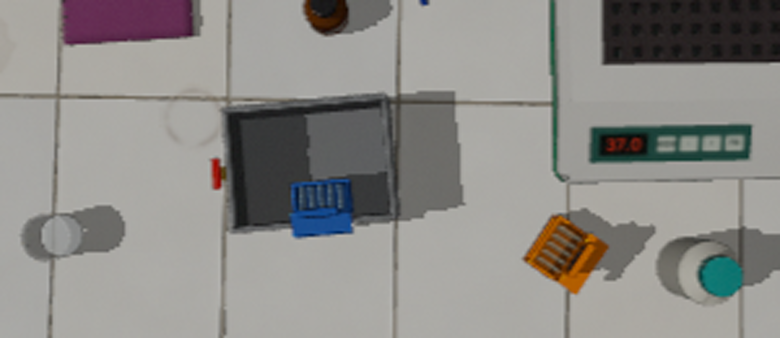

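The crop shows the tank, with blue on its near wall around (322,207), and orange at (565,255). Orange's slides sit up-left of its bridge, so its carrier x points to world (+x,+y). The tank yaw is about +5.9° and the orange yaw about +55.7°.

I'll move above the staging point on blue's -y side and close the gripper for pushing.

Call:
play_rows(
  increments=[
    [[-0.0274, -0.0035, 0.025], [0, 0, 0]],
    [[-0.0274, -0.0035, 0.025], [0, 0, 0]],
    [[-0.0274, -0.0035, 0.025], [0, 0, 0]],
    [[-0.0274, -0.0035, 0.025], [0, 0, 0]],
    [[-0.0274, -0.0035, 0.025], [0, 0, 0]],
    [[-0.0274, -0.0035, 0.025], [0, 0, 0]],
    [[-0.0274, -0.0035, 0.025], [0, 0, 0]],
    [[-0.0274, -0.0035, 0.025], [0, 0, 0]],
    [[-0.0274, -0.0035, 0.025], [0, 0, 0]],
    [[-0.0274, -0.0035, 0.025], [0, 0, 0]],
    [[-0.0274, -0.0035, 0.025], [0, 0, 0]],
    [[-0.0274, -0.0035, 0.025], [0, 0, 0]],
    [[-0.0274, -0.0035, 0.025], [0, 0, 0]],
    [[-0.0274, -0.0035, 0.025], [0, 0, 0]],
    [[-0.0274, -0.0035, 0.025], [0, 0, 0]],
    [[-0.0274, -0.0035, 0.025], [0, 0, 0]],
    [[-0.0274, -0.0035, 0.025], [0, 0, 0]],
    [[-0.0274, -0.0035, 0.025], [0, 0, 0]],
    [[-0.0274, -0.0035, 0.025], [0, 0, 0]],
    [[-0.0274, -0.0035, 0.025], [0, 0, 0]],
  ],
  gripper=0.0,
)

```text
t: 1.77
eef_pos: [0.5125, 0.0618, 0.3013]
tool_rot: [-0.582, 0.583, -0.401, 0.401]
contact_force: [-0.1, -0.5, 0.5]
gripper_width: 0.0
```

Call:
play_rows(
  increments=[
    [[0, 0, 0], [0, -6.8, 0]],
    [[0, 0, 0], [0, -6.8, 0]],
    [[0, 0, 0], [0, -6.8, 0]],
    [[0, 0, 0], [0, -6.8, 0]],
    [[0, 0, 0], [0, -6.8, 0]],
    [[0, 0, 0], [0, -6.8, 0]],
    [[0, 0, 0], [0, -6.8, 0]],
    [[0, 0, 0], [0, -6.8, 0]],
    [[0, 0, 0], [0, -6.8, 0]],
    [[0, 0, 0], [0, -6.8, 0]],
    [[0, 0, 0], [0, -6.8, 0]],
    [[0, 0, 0], [0, 0, 0]],
  ],
)

```text
t: 2.77
eef_pos: [0.5121, 0.0601, 0.3009]
tool_rot: [-0.706, 0.706, 0.037, -0.037]
contact_force: [-0.4, 0.1, 1.3]
gripper_width: -0.002
```

```bash
cat >> h.py <<'E'
def yaw(o): R=rot(o);return np.degrees(np.arctan2(R[1,0],R[0,0]))
def rel(o,T):  # world target -> tool-axis shift
    return (rot(o).T@(np.array(T)-o["eef_pos"])).round(4)
def wshot(f):
    o=get_obs();c=read_camera("wrist");cv2.imwrite(f"pics/{f}.png",c["color"][...,::-1]);np.savez(f,**c)
    return o,c,world(c,o)
def mask(c,nm):
    h=cv2.cvtColor(c["color"],cv2.COLOR_RGB2HSV);a,b=dict(orange=(5,18),blue=(100,125))[nm]
    return (h[...,0]>=a)&(h[...,0]<=b)&(h[...,1]>130)
def top_rect(c,W,nm,lo,hi):
    m=mask(c,nm)&(W[...,2]>lo)&(W[...,2]<hi)
    k,l,s,_=cv2.connectedComponentsWithStats(m.astype(np.uint8))
    if k<2: return print(nm,"none")
    i=1+s[1:,4].argmax();p=W[l==i];r=cv2.minAreaRect(p[:,:2].astype(np.float32))
    print(nm,s[i].tolist(),"z",np.median(p[:,2]).round(4),"rect",np.round(r[0],4),np.round(r[1],4),round(r[2],1))
E
python3 - <<'E'
from h import *
o,c,W=wshot("w1");print(o["t"],o["eef_pos"],yaw(o),o["q"].round(2),o["gripper_width"]);print(c["hand_eye"],c["intrinsics"])
top_rect(c,W,"blue",.155,.18);top_rect(c,W,"blue",.11,.13);top_rect(c,W,"orange",.13,.15)
E
```

```text
2.7667 [0.51210009 0.06006546 0.30094688] 5.991423020847673 [ 0.33  0.21 -0.65  1.81  0.14  1.17 -0.26] -0.0015796126793546695
[[ 9.99999960e-01 -2.76672744e-04  5.73820137e-05 -4.32361472e-04]
 [-1.42555803e-04 -3.18662427e-01  9.47868259e-01 -1.42891330e-01]
 [-2.43963821e-04 -9.47868230e-01 -3.18662454e-01  8.29891731e-02]
 [ 0.00000000e+00  0.00000000e+00  0.00000000e+00  1.00000000e+00]] [[328.21990901   0.         321.11172887]
 [  0.         328.21990901 196.27634429]
 [  0.           0.           1.        ]]
blue [318, 104, 10, 48, 451] z 0.1629 rect [0.5077 0.1089] [0.0078 0.0394] 5.8
blue [299, 90, 25, 65, 1269] z 0.1194 rect [0.4967 0.1074] [0.0233 0.0614] 6.1
orange none
```

View pics/w1.png

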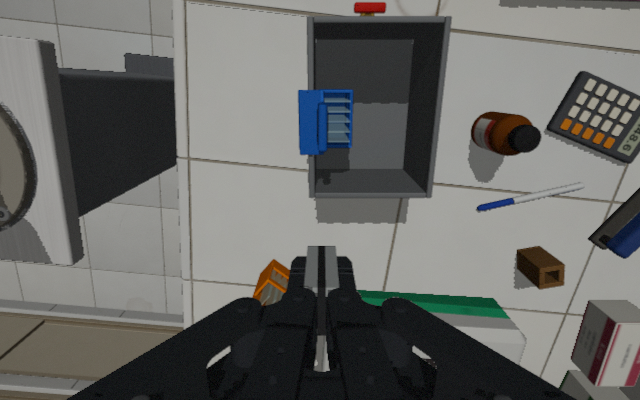

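The wrist view shows the tank rim clearly, with corners at (310,15), (448,17) and (432,195). The blue tab is at (322,128) and the red cock at (370,8). Next I'll measure the rim.

```bash
cat >> h.py <<'E'
def tank(c,W):
    h=cv2.cvtColor(c["color"],cv2.COLOR_RGB2HSV)
    m=(W[...,2]>.106)&(W[...,2]<.122)&(h[...,1]<90)&(W[...,0]>.44)&(W[...,0]<.68)&(W[...,1]>0)&(W[...,1]<.25)
    k,l,s,_=cv2.connectedComponentsWithStats(m.astype(np.uint8),connectivity=8)
    i=1+s[1:,4].argmax();p=W[l==i];r=cv2.minAreaRect(p[:,:2].astype(np.float32));print("tank z",np.median(p[:,2]).round(4),r)
    return p
E
python3 - <<'E'
from h import *
c=dict(np.load("w1.npz"));q=Ro.from_euler('z',5.99142,degrees=True).as_matrix()@np.array([[1,0,0],[0,0,1],[0,-1,0]]).astype(float)
x=Ro.from_matrix(q).as_quat();o=dict(eef_pos=np.array([.5121,.06007,.30095]),tool_rot=[x[3],*x[:3]])
W=world(c,o);p=tank(c,W);th=np.radians(5.9);A=np.array([[np.cos(th),-np.sin(th)],[np.sin(th),np.cos(th)]])
l=p[:,:2]@A;print(np.percentile(l,[.5,99.5],axis=0),np.percentile(l[:,0],[.5,5,20,50,80,95]))
# near wall direct
s=l[l[:,0]<.52];h,e=np.histogram(s[:,0],bins=np.arange(.46,.52,.002));print(h,e)
print("blue tab local",np.array([.5077,.1089])@A)
E
```

```text
tank z 0.115 ((0.5576627254486084, 0.12177819758653641), (0.13016130030155182, 0.17190876603126526), 6.030038833618164)
[[ 0.50231061 -0.02129027]
 [ 0.63170384  0.14947049]] [0.50231061 0.50384986 0.51576339 0.59160809 0.62704721 0.63046821]
[  0   0   0   0   0   0   0   0   0   0   0   0   0   0   0   0   0   0
   0   0   0 238 256 231  37  33  35  32  33] [0.46  0.462 0.464 0.466 0.468 0.47  0.472 0.474 0.476 0.478 0.48  0.482
 0.484 0.486 0.488 0.49  0.492 0.494 0.496 0.498 0.5   0.502 0.504 0.506
 0.508 0.51  0.512 0.514 0.516 0.518]
blue tab local [0.51620473 0.05613537]
```

Call:
play_rows(
  increments=[
    [[0, 0.025, 0], [0, 0, 0]],
    [[0, 0.025, 0], [0, 0, 0]],
    [[0, 0.025, 0], [0, 0, 0]],
    [[0, 0.025, 0], [0, 0, 0]],
    [[0, 0.025, 0], [0, 0, 0]],
    [[0, 0.025, 0], [0, 0, 0]],
    [[0, 0.015, 0], [0, 0, 0]],
    [[0, 0.008, 0], [0, 0, 0]],
    [[0, 0, 0], [0, 0, 0]],
  ],
)

```text
t: 3.57
eef_pos: [0.5112, 0.06, 0.1267]
tool_rot: [-0.706, 0.706, 0.033, -0.036]
contact_force: [-0.5, 0.1, 0.3]
gripper_width: -0.001
```

Call:
play_rows(
  increments=[
    [[0, 0, 0.004], [0, 0, 0]],
    [[0, 0, 0.004], [0, 0, 0]],
    [[0, 0, 0.004], [0, 0, 0]],
    [[0, 0, 0.003], [0, 0, 0]],
    [[0, 0, 0.003], [0, 0, 0]],
    [[0, 0, 0.003], [0, 0, 0]],
    [[0, 0, 0.003], [0, 0, 0]],
    [[0, 0, 0.003], [0, 0, 0]],
    [[0, 0, 0.003], [0, 0, 0]],
    [[0, 0, 0.003], [0, 0, 0]],
    [[0, 0, 0.003], [0, 0, 0]],
    [[0, 0, 0.003], [0, 0, 0]],
    [[0, 0, 0.003], [0, 0, 0]],
    [[0, 0, 0], [0, 0, 0]],
  ],
)

```text
t: 4.73
eef_pos: [0.508, 0.103, 0.1283]
tool_rot: [0.706, -0.706, -0.036, 0.036]
contact_force: [-0.4, 0.7, 0.9]
gripper_width: 0.002
```

Run:
```python
from h import *
o,c,W=wshot("w2");print(o["t"],o["eef_pos"],yaw(o),o["contact_force"])
top_rect(c,W,"blue",.155,.18);top_rect(c,W,"blue",.11,.13)
```

```text
4.7333 [0.50796381 0.10301891 0.12827664] 5.812367231267348 [-0.37881273  0.71505207  0.88807491]
blue [310, 176, 24, 105, 2200] z 0.1628 rect [0.5044 0.1352] [0.0086 0.0399] 6.5
blue [273, 130, 56, 123, 4547] z 0.1194 rect [0.4948 0.1342] [0.0253 0.0616] 6.0
```

View pics/w2.png

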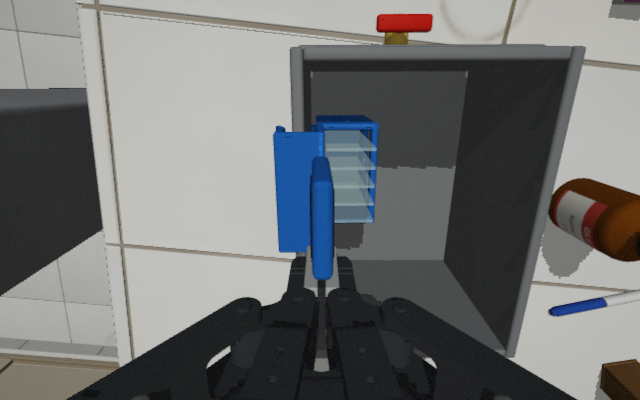

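The wrist view shows blue still level on the rim, with its tab at (322,215) and the fingers pushing it. It has about 30 mm to go to the end wall.

Call:
play_rows(
  increments=[
    [[0, 0, 0.003], [0, 0, 0]],
    [[0, 0, 0.003], [0, 0, 0]],
    [[0, 0, 0.003], [0, 0, 0]],
    [[0, 0, 0.003], [0, 0, 0]],
    [[0, 0, 0.003], [0, 0, 0]],
    [[0, 0, 0.003], [0, 0, 0]],
    [[0, 0, 0.003], [0, 0, 0]],
    [[0, 0, 0.003], [0, 0, 0]],
    [[0, 0, 0.002], [0, 0, 0]],
    [[0, 0, 0.001], [0, 0, 0]],
    [[0, 0, 0.001], [0, 0, 0]],
    [[0, 0, 0], [0, 0, 0]],
  ],
)

```text
t: 5.78
eef_pos: [0.5053, 0.1301, 0.1283]
tool_rot: [0.706, -0.706, -0.036, 0.036]
contact_force: [0.0, -0.7, -0.1]
gripper_width: -0.001
```

Call:
play_rows(
  increments=[
    [[0, 0, 0.001], [0, 0, 0]],
    [[0, 0, 0.001], [0, 0, 0]],
    [[0, 0, 0.001], [0, 0, 0]],
    [[0, 0, 0], [0, 0, 0]],
  ],
)

```text
t: 6.12
eef_pos: [0.5051, 0.1331, 0.1284]
tool_rot: [0.706, -0.706, -0.036, 0.035]
contact_force: [0.6, -1.4, -0.3]
gripper_width: 0.003
```

Run:
```python
from h import *
o,c,W=wshot("w3");print(o["t"],o["eef_pos"],yaw(o),o["contact_force"])
top_rect(c,W,"blue",.155,.18);top_rect(c,W,"blue",.11,.13)
```

```text
6.1167 [0.50507582 0.13306324 0.12835542] 5.764455835365783 [ 0.61009394 -1.378083   -0.27128813]
blue [311, 176, 24, 105, 2211] z 0.1627 rect [0.5019 0.165 ] [0.0087 0.0403] 6.5
blue [274, 130, 55, 123, 4581] z 0.1194 rect [0.4921 0.1639] [0.0252 0.0622] 6.0
```

Call:
play_rows(
  increments=[
    [[0, 0, 0.001], [0, 0, 0]],
    [[0, 0, 0.001], [0, 0, 0]],
    [[0, 0, 0], [0, 0, 0]],
    [[0, 0, 0], [0, 0, 0]],
  ],
)

```text
t: 6.5
eef_pos: [0.5051, 0.1337, 0.1284]
tool_rot: [-0.706, 0.707, 0.035, -0.035]
contact_force: [1.7, -4.8, 3.2]
gripper_width: -0.001
```

Force rose to about 5 N, so blue is seated at the end wall. I'll back off, lift, and go look at orange.

Call:
play_rows(
  increments=[
    [[0, 0, -0.004], [0, 0, 0]],
    [[0, 0, -0.008], [0, 0, 0]],
    [[0, -0.02, 0], [0, 0, 0]],
    [[0, -0.035, 0], [0, 0, 0]],
    [[0, -0.035, 0], [0, 0, 0]],
    [[0, -0.03, 0], [0, 0, 0]],
    [[0, -0.03, 0], [0, 0, 0]],
    [[-0.003, 0, -0.03], [0, 0, 0]],
    [[-0.003, 0, -0.03], [0, 0, 0]],
    [[-0.003, 0, -0.03], [0, 0, 0]],
    [[-0.003, 0, -0.03], [0, 0, 0]],
    [[-0.003, 0, -0.03], [0, 0, 0]],
    [[-0.003, 0, -0.03], [0, 0, 0]],
    [[-0.003, 0, -0.03], [0, 0, 0]],
    [[-0.003, 0, -0.03], [0, 0, 0]],
    [[-0.003, 0, -0.03], [0, 0, 0]],
    [[-0.003, 0, -0.028], [0, 0, 0]],
  ],
)

```text
t: 7.92
eef_pos: [0.5057, -0.1784, 0.2782]
tool_rot: [0.706, -0.706, -0.036, 0.035]
contact_force: [-0.6, -0.3, -0.3]
gripper_width: 0.003
```

Call:
play_rows(
  increments=[
    [[0, 0, 0], [0, -6.2, 0]],
    [[0, 0, 0], [0, -6.2, 0]],
    [[0, 0, 0], [0, -6.2, 0]],
    [[0, 0, 0], [0, -6.2, 0]],
    [[0, 0, 0], [0, -6.2, 0]],
    [[0, 0, 0], [0, -6.2, 0]],
    [[0, 0, 0], [0, -6.2, 0]],
    [[0, 0, 0], [0, -6.2, 0]],
    [[0, 0, 0], [0, 0, 0]],
  ],
  gripper=0.05,
)

```text
t: 8.67
eef_pos: [0.5059, -0.1765, 0.278]
tool_rot: [0.626, -0.625, -0.33, 0.33]
contact_force: [0.1, 0.9, 0.5]
gripper_width: 0.585
```

Run:
```python
from h import *
o,c,W=wshot("w4");print(o["t"],o["eef_pos"],yaw(o),o["q"].round(2),o["gripper_width"])
top_rect(c,W,"orange",.13,.15);top_rect(c,W,"orange",.09,.102)
s=read_camera("scene");top_rect(s,world(s),"blue",.155,.18)
```

```text
8.6667 [ 0.50591057 -0.17654465  0.27802709] 55.585741991388474 [ 0.74  0.26 -0.61  1.8   0.16  1.13  1.04] 0.5847007513784721
orange [307, 107, 11, 48, 465] z 0.1399 rect [ 0.4633 -0.1563] [0.0089 0.0396] 55.4
orange [290, 93, 26, 64, 1158] z 0.0963 rect [ 0.4576 -0.1647] [0.0236 0.0605] 56.2
blue [325, 231, 8, 12, 44] z 0.1621 rect [0.4993 0.166 ] [0.0087 0.0383] 5.0
```

View pics/w4.png

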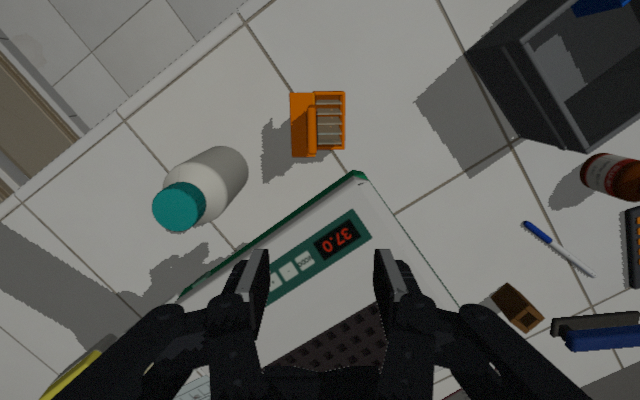

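The view shows the orange carrier at (318,125), square with the tool, with the bottle left of it at (200,190) and clear of the gripper. I'll go down onto the tab.

Call:
play_rows(
  increments=[
    [[-0.0037, 0, 0.0233], [0, 0, 0]],
    [[-0.0037, 0, 0.0233], [0, 0, 0]],
    [[0, 0.03, 0], [0, 0, 0]],
    [[0, 0.03, 0], [0, 0, 0]],
    [[0, 0.03, 0], [0, 0, 0]],
    [[0, 0.02, 0], [0, 0, 0]],
    [[0, 0.02, 0], [0, 0, 0]],
    [[0, 0.02, 0], [0, 0, 0]],
    [[0, 0.012, 0], [0, 0, 0]],
    [[0, 0.012, 0], [0, 0, 0]],
    [[0, 0, 0], [0, 0, 0]],
    [[0, 0, 0], [0, 0, 0]],
  ],
)

```text
t: 9.77
eef_pos: [0.4637, -0.1561, 0.1043]
tool_rot: [0.626, -0.626, -0.328, 0.328]
contact_force: [0.1, 0.2, -0.5]
gripper_width: 0.582
```

Run:
```python
from h import *
o,c,W=wshot("w5");print(o["t"],o["eef_pos"],yaw(o),o["contact_force"])
top_rect(c,W,"orange",.13,.15)
```

```text
9.7667 [ 0.46365187 -0.15609972  0.10433632] 55.3265308028819 [ 0.11430718  0.23822752 -0.51137188]
orange [307, 251, 22, 98, 1911] z 0.1399 rect [ 0.4623 -0.1565] [0.0086 0.0399] 55.3
```

View pics/w5.png

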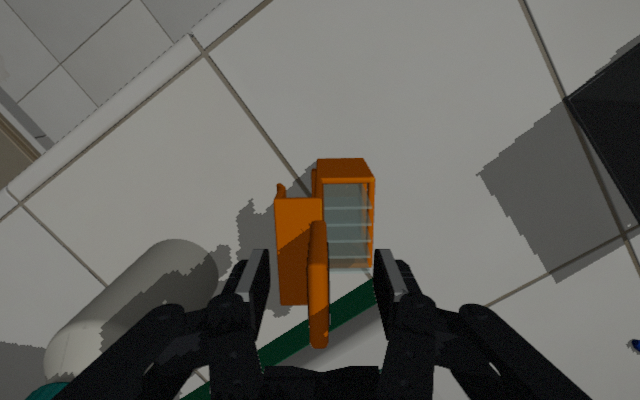

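The tab at (320,285) stands centred between the open fingers. I'll close and lift.

Call:
play_rows(
  increments=[
    [[0, 0, 0], [0, 0, 0]],
    [[0, 0, 0], [0, 0, 0]],
    [[0, 0, 0], [0, 0, 0]],
    [[0, 0, 0], [0, 0, 0]],
    [[0, 0, 0], [0, 0, 0]],
    [[0, 0, 0], [0, 0, 0]],
    [[0, 0, 0], [0, 0, 0]],
    [[0, 0, 0], [0, 0, 0]],
  ],
  gripper=0.0,
  grip_force=45,
)

```text
t: 10.48
eef_pos: [0.4639, -0.1564, 0.1048]
tool_rot: [-0.626, 0.627, 0.329, -0.328]
contact_force: [-1.1, -1.0, 5.4]
gripper_width: 0.086
```

Call:
play_rows(
  increments=[
    [[0, -0.01, 0], [0, 0, 0]],
    [[0, -0.02, 0], [0, 0, 0]],
    [[0, -0.025, 0], [0, 0, 0]],
    [[0, -0.025, 0], [0, 0, 0]],
    [[0, -0.025, 0], [0, 0, 0]],
    [[0, -0.025, 0], [0, 0, 0]],
    [[0, -0.025, 0], [0, 0, 0]],
    [[0, -0.015, 0], [0, 0, 0]],
    [[0, 0, 0], [0, 6.2, 0]],
    [[0, 0, 0], [0, 6.2, 0]],
    [[0, 0, 0], [0, 6.2, 0]],
    [[0, 0, 0], [0, 6.2, 0]],
    [[0, 0, 0], [0, 6.2, 0]],
    [[0, 0, 0], [0, 6.2, 0]],
    [[0, 0, 0], [0, 6.2, 0]],
    [[0, 0, 0], [0, 6.2, 0]],
    [[0, 0, 0], [0, 0, 0]],
  ],
)

```text
t: 11.9
eef_pos: [0.4631, -0.1558, 0.2744]
tool_rot: [0.706, -0.706, -0.034, 0.035]
contact_force: [-1.3, -0.8, -2.0]
gripper_width: 0.087
```

Run:
```python
from h import *
o,c,W=wshot("w6");print(o["t"],o["eef_pos"],yaw(o),rot(o).round(4),o["contact_force"],o["gripper_width"])
# carrier in tool frame
m=mask(c,"orange");R=rot(o);L=(W-o["eef_pos"])@R
p=L[m&np.isfinite(L[...,0])];print(len(p),np.histogram(p[:,1],bins=np.arange(-.05,.13,.01)))
t=p[p[:,1]<-.0]; print("tab x,z range",np.percentile(t,[2,50,98],axis=0).round(4))
b=p[(p[:,1]>0)&(p[:,1]<.03)];print("bridge",np.percentile(b,[2,50,98],axis=0).round(4),cv2.minAreaRect(b[:,[0,2]].astype(np.float32)))
```

```text
11.9 [ 0.46310505 -0.15577916  0.27437436] 5.573167096913777 [[ 9.953e-01 -6.000e-04 -9.710e-02]
 [ 9.710e-02  4.000e-04  9.953e-01]
 [-6.000e-04 -1.000e+00  4.000e-04]] [-1.26038813 -0.84435414 -1.96824618] 0.08668135232641026
7387 (array([   2, 1736,  243,  203,  157, 2314,  141,  111,   88,  689,  235,
        206,  168,  294,  130,   42,    0]), array([-5.0000000e-02, -4.0000000e-02, -3.0000000e-02, -2.0000000e-02,
       -1.0000000e-02,  6.9388939e-18,  1.0000000e-02,  2.0000000e-02,
        3.0000000e-02,  4.0000000e-02,  5.0000000e-02,  6.0000000e-02,
        7.0000000e-02,  8.0000000e-02,  9.0000000e-02,  1.0000000e-01,
        1.1000000e-01,  1.2000000e-01]))
tab x,z range [[-0.0049 -0.037  -0.0162]
 [-0.0005 -0.0349  0.0111]
 [ 0.0034 -0.0035  0.0208]]
bridge [[-0.0219  0.0038 -0.0021]
 [-0.0127  0.0086  0.0204]
 [ 0.0011  0.0251  0.0316]] ((0.003131536766886711, 0.00666106678545475), (0.050592102110385895, 0.05120600014925003), 89.87947082519531)
```

View pics/w6.png

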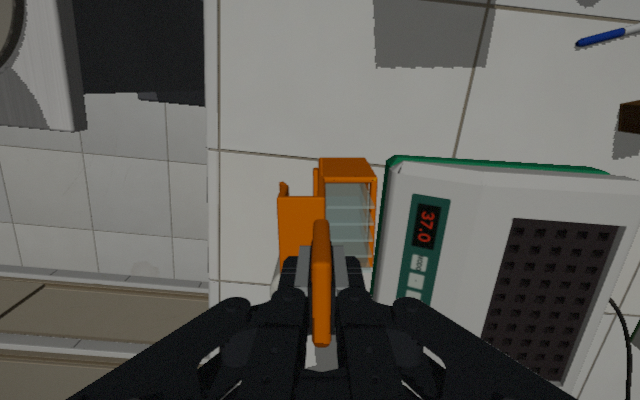

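The view shows orange held squarely and upright, with its tab at (320,280). I'll move it above the tank wall to about tank y -25 mm, with its underside 55 mm above the rim.

Call:
play_rows(
  increments=[
    [[0.0072, 0, 0.0239], [0, -0.4, 0]],
    [[0.0072, 0, 0.0239], [0, 0, 0]],
    [[0.0072, 0, 0.0239], [0, 0, 0]],
    [[0.0072, 0, 0.0239], [0, 0, 0]],
    [[0.0072, 0, 0.0239], [0, 0, 0]],
    [[0.0072, 0, 0.0239], [0, 0, 0]],
    [[0.0072, 0, 0.0239], [0, 0, 0]],
    [[0.0072, 0, 0.0239], [0, 0, 0]],
    [[0.0072, 0, 0.0239], [0, 0, 0]],
    [[0.0072, 0, 0.0239], [0, 0, 0]],
    [[0, 0, 0], [0, 0, 0]],
    [[0, 0, 0], [0, 0, 0]],
  ],
)

```text
t: 12.95
eef_pos: [0.5093, 0.0908, 0.2743]
tool_rot: [0.706, -0.706, -0.04, 0.04]
contact_force: [-0.0, -0.4, -2.2]
gripper_width: 0.086
```

Run:
```python
from h import *
o,c,W=wshot("w7");print(o["t"],o["eef_pos"],yaw(o),o["contact_force"])
R=rot(o);L=(W-o["eef_pos"])@R
h=cv2.cvtColor(c["color"],cv2.COLOR_RGB2HSV)
m=(W[...,2]>.108)&(W[...,2]<.12)&(h[...,1]<90)&(W[...,0]>.44)&(W[...,0]<.68)&(W[...,1]>0)&(W[...,1]<.25)
p=L[m]
print("rim",len(p),np.percentile(p,[.5,99.5],axis=0).round(4))
for z0 in np.arange(-.08,.16,.01):
    s=p[(abs(p[:,2]-z0)<.005)&(p[:,0]<.02),0]
    if len(s)>10: print(round(z0,3),np.percentile(s,[2,50,98]).round(4),len(s))
t=L[mask(c,"orange")&(L[...,1]<-.03)];print("otab",np.percentile(t,[1,50,99],axis=0).round(4))
b=L[mask(c,"orange")&(L[...,1]>0.003)&(L[...,1]<.015)];print("obridge",np.percentile(b,[1,50,99],axis=0).round(4))
b=L[mask(c,"orange")&(L[...,1]>0.03)&(L[...,1]<.05)];print("otrough",np.percentile(b,[1,50,99],axis=0).round(4))
b=L[mask(c,"blue")];print("blue",np.nanpercentile(b,[1,50,99],axis=0).round(4));top_rect(c,W,"blue",.155,.18)
```

```text
12.95 [0.50934093 0.09081488 0.27434828] 6.5316043744622805 [-0.0035349  -0.38337015 -2.22149208]
rim 3554 [[-0.0137  0.1573 -0.0601]
 [ 0.1162  0.1661  0.1111]]
-0.02 [-0.0131 -0.0111 -0.0092] 15
-0.01 [-0.0131 -0.0111 -0.0091] 49
-0.0 [-0.0139 -0.011  -0.0091] 56
0.01 [-0.0138 -0.0109 -0.008 ] 66
0.02 [-0.0137 -0.0108 -0.008 ] 76
0.03 [-0.0135 -0.0107 -0.0079] 75
0.04 [-0.0134 -0.0105 -0.0078] 67
0.11 [-0.0123  0.0055  0.0198] 281
otab [[-0.0043 -0.0373 -0.0173]
 [-0.0005 -0.0352  0.0047]
 [ 0.0034 -0.0307  0.0206]]
obridge [[-0.0221  0.0055 -0.004 ]
 [-0.0129  0.0085  0.02  ]
 [ 0.001   0.0125  0.0316]]
otrough [[-0.0235  0.0309 -0.0266]
 [ 0.0283  0.0466  0.0285]
 [ 0.0333  0.0497  0.0318]]
blue [[-0.0235 -0.0662 -0.1659]
 [ 0.0039  0.1561  0.0697]
 [ 0.4139  0.2672  0.1052]]
blue [318, 70, 12, 55, 592] z 0.1627 rect [0.5022 0.1653] [0.0084 0.0386] 6.4
```

View pics/w7.png

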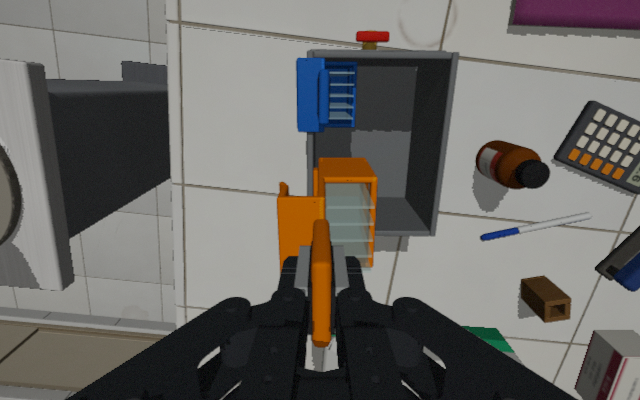

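The view shows blue against the cock-end wall at (325,95) and orange at (325,215) over the near wall. In the tool frame the wall centre is at x -11 mm and the slot centre at -10.5 mm. I'll shift +2.5 mm so the foot clears the wall, turn 0.5° and lower.

Call:
play_rows(
  increments=[
    [[0.0025, 0, 0], [0, 0.5, 0]],
    [[0, 0.01, 0], [0, 0, 0]],
    [[0, 0.015, 0], [0, 0, 0]],
    [[0, 0.015, 0], [0, 0, 0]],
    [[0, 0.015, 0], [0, 0, 0]],
    [[0, 0.015, 0], [0, 0, 0]],
    [[0, 0, 0], [0, 0, 0]],
  ],
)

```text
t: 13.58
eef_pos: [0.5101, 0.0875, 0.2009]
tool_rot: [-0.706, 0.707, 0.033, -0.037]
contact_force: [-0.4, 0.1, -2.4]
gripper_width: 0.087
```

Call:
play_rows(
  increments=[
    [[0, 0.008, 0], [0, 0, 0]],
    [[0, 0.008, 0], [0, 0, 0]],
    [[0, 0.008, 0], [0, 0, 0]],
    [[0, 0.008, 0], [0, 0, 0]],
    [[0, 0, 0], [0, 0, 0]],
  ],
)

```text
t: 14.0
eef_pos: [0.5113, 0.0889, 0.1707]
tool_rot: [-0.706, 0.706, 0.034, -0.036]
contact_force: [-0.5, 0.0, -1.9]
gripper_width: 0.086
```

Run:
```python
from h import *
o,c,W=wshot("w8");print(o["t"],o["eef_pos"],yaw(o),o["contact_force"])
R=rot(o);L=(W-o["eef_pos"])@R
h=cv2.cvtColor(c["color"],cv2.COLOR_RGB2HSV)
m=(W[...,2]>.108)&(W[...,2]<.12)&(h[...,1]<90)&(W[...,0]>.44)&(W[...,0]<.68)&(W[...,1]>0)&(W[...,1]<.25)
p=L[m]
for z0 in np.arange(-.08,.16,.01):
    s=p[(abs(p[:,2]-z0)<.005)&(p[:,0]<.02),0]
    if len(s)>10: print(round(z0,3),np.percentile(s,[2,50,98]).round(4),len(s))
b=L[mask(c,"orange")&(L[...,1]<-.03)];print("otab",np.percentile(b,[1,50,99],axis=0).round(4))
```

```text
14.0 [0.5112732  0.08894272 0.17069961] 5.653807542528851 [-0.46931014  0.0302981  -1.89903724]
0.02 [-0.0157  0.0046  0.0194] 276
0.03 [-0.0156 -0.0124 -0.0099] 156
0.04 [-0.0159 -0.0127 -0.0099] 166
0.05 [-0.0237 -0.019  -0.0006] 14
0.11 [-0.0152  0.0035  0.0193] 790
otab [[-0.0043 -0.0372 -0.0171]
 [-0.0005 -0.0352  0.0045]
 [ 0.0033 -0.0307  0.0205]]
```

Clearances are about 3 mm on each side and there is no contact. I'll keep lowering.

Call:
play_rows(
  increments=[
    [[0, 0.006, 0], [0, 0, 0]],
    [[0, 0.006, 0], [0, 0, 0]],
    [[0, 0.006, 0], [0, 0, 0]],
    [[0, 0.006, 0], [0, 0, 0]],
    [[0, 0, 0], [0, 0, 0]],
  ],
)

```text
t: 14.47
eef_pos: [0.5113, 0.0891, 0.1469]
tool_rot: [-0.706, 0.706, 0.034, -0.036]
contact_force: [-0.1, 0.0, -1.7]
gripper_width: 0.087
```

Call:
play_rows(
  increments=[
    [[0, 0.005, 0], [0, 0, 0]],
    [[0, 0.005, 0], [0, 0, 0]],
    [[0, 0.004, 0], [0, 0, 0]],
    [[0, 0.002, 0], [0, 0, 0]],
    [[0, 0.002, 0], [0, 0, 0]],
    [[0, 0, 0], [0, 0, 0]],
  ],
)

```text
t: 14.97
eef_pos: [0.512, 0.0893, 0.1299]
tool_rot: [-0.706, 0.706, 0.035, -0.035]
contact_force: [0.9, 0.1, -1.8]
gripper_width: 0.088
```

Call:
play_rows(
  increments=[
    [[0, 0.001, 0], [0, 0, 0]],
    [[0, 0.001, 0], [0, 0, 0]],
    [[0, 0.001, 0], [0, 0, 0]],
    [[0, 0, 0], [0, 0, 0]],
    [[0, 0, 0], [0, 0, 0]],
  ],
)

```text
t: 15.38
eef_pos: [0.5124, 0.0894, 0.1277]
tool_rot: [-0.706, 0.706, 0.035, -0.035]
contact_force: [-0.6, 0.4, 3.4]
gripper_width: 0.088
```

Rim contact is felt: vertical force went from -1.9 to +3.4 N. I'll release, rise and look.

Call:
play_rows(
  increments=[
    [[0, 0, 0], [0, 0, 0]],
    [[0, 0, 0], [0, 0, 0]],
    [[0, 0, 0], [0, 0, 0]],
    [[0, 0, 0], [0, 0, 0]],
    [[0, 0, 0], [0, 0, 0]],
    [[0, -0.005, 0], [0, 0, 0]],
    [[0, -0.01, 0], [0, 0, 0]],
    [[0, -0.02, 0], [0, 0, 0]],
    [[0, -0.025, 0], [0, 0, 0]],
    [[0, -0.02, 0], [0, 0, 0]],
    [[0, 0, 0], [0, 0, 0]],
  ],
  gripper=0.035,
)

```text
t: 16.3
eef_pos: [0.5147, 0.0906, 0.2122]
tool_rot: [0.707, -0.706, -0.038, 0.032]
contact_force: [1.2, 1.2, 0.4]
gripper_width: 0.412
```

Call:
play_rows(
  increments=[
    [[0, 0, -0.025], [0, 0, 0]],
    [[0, 0, -0.025], [0, 0, 0]],
    [[0, 0, 0], [0, 0, 0]],
    [[0, 0, 0], [0, 0, 0]],
    [[0, 0, 0], [0, 0, 0]],
    [[0, 0, 0], [0, 0, 0]],
  ],
  gripper=0.0,
)

```text
t: 16.8
eef_pos: [0.5169, 0.0408, 0.2075]
tool_rot: [0.706, -0.706, -0.035, 0.035]
contact_force: [-0.6, 0.1, -0.6]
gripper_width: 0.001
```

```bash
cat > look.py <<'E'
from h import *
o,c,W=wshot(sys.argv[1]);print(o["t"],o["eef_pos"],yaw(o),o["contact_force"],o["gripper_width"])
th=np.radians(6);A=np.array([[np.cos(th),-np.sin(th)],[np.sin(th),np.cos(th)]]);C=np.array([.5577,.1218])
T=W.copy();T[...,:2]=(W[...,:2]-C)@A
for n in("blue","orange"):
    for lo,hi in((.155,.175),(.112,.128),(.07,.09)):
        top_rect(c,W,n,lo,hi)
        p=T[mask(c,n)&(T[...,2]>lo)&(T[...,2]<hi)&(abs(T[...,0])<.12)&(abs(T[...,1])<.1)]
        if len(p): print("   tank-frame",np.percentile(p,[1,50,99],axis=0).round(4).tolist())
tank(c,W);print("tcp in tank",(o["eef_pos"][:2]-C)@A)
E
python3 look.py w9
```

```text
16.8 [0.51693785 0.0407986  0.20746082] 5.741573671463131 [-0.64322014  0.07629941 -0.56824994] 0.0011755835615169265
blue [309, 0, 18, 43, 647] z 0.1626 rect [0.5031 0.1552] [0.0086 0.0201] 8.7
   tank-frame [[-0.0548, 0.029, 0.1552], [-0.0505, 0.0385, 0.1626], [-0.0469, 0.0477, 0.1645]]
blue [282, 0, 41, 69, 2037] z 0.1194 rect [0.4932 0.1529] [0.0251 0.0395] 5.9
   tank-frame [[-0.0731, 0.0185, 0.1176], [-0.0638, 0.0359, 0.1194], [-0.0497, 0.057, 0.1213]]
blue [315, 0, 48, 72, 601] z 0.0802 rect [0.5285 0.154 ] [0.0586 0.0286] 63.0
   tank-frame [[-0.0498, 0.0179, 0.0711], [-0.0222, 0.0275, 0.0802], [-0.0186, 0.0651, 0.0868]]
orange [319, 111, 15, 69, 954] z 0.1621 rect [0.5143 0.0905] [0.0084 0.0394] 6.4
   tank-frame [[-0.0504, -0.0455, 0.1553], [-0.0464, -0.0255, 0.1621], [-0.0422, -0.0071, 0.1639]]
orange [290, 90, 37, 90, 2433] z 0.1193 rect [0.5028 0.089 ] [0.0245 0.0622] 6.2
   tank-frame [[-0.07, -0.0567, 0.1175], [-0.0606, -0.0229, 0.1193], [-0.0471, 0.0036, 0.1213]]
orange [323, 90, 39, 29, 297] z 0.0791 rect [0.5264 0.1114] [0.0307 0.0215] 5.7
   tank-frame [[-0.046, -0.0575, 0.0735], [-0.0208, -0.0176, 0.079], [-0.017, 0.0037, 0.0818]]
tank z 0.1147 ((0.5570811033248901, 0.10844641178846359), (0.1337839663028717, 0.14575360715389252), 5.6847968101501465)
tcp in tank [-0.0490058  -0.07629686]
```

View pics/w9.png

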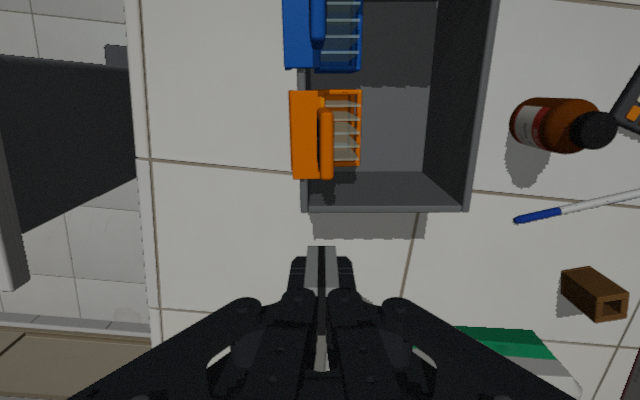

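The view shows orange hanging on the near wall at (325,135), level with blue (bridge at 119.3 mm against 119.4 mm) and about 12 mm short of it. I'll push it along from the -y side with the fingers closed.

Call:
play_rows(
  increments=[
    [[0.0025, 0.02, 0], [0, 0, 0]],
    [[0, 0.02, 0], [0, 0, 0]],
    [[0, 0.02, 0], [0, 0, 0]],
    [[0, 0.015, 0], [0, 0, 0]],
    [[0, 0.004, 0], [0, 0, 0]],
    [[0, 0, 0.004], [0, 0, 0]],
    [[0, 0, 0.004], [0, 0, 0]],
    [[0, 0, 0.004], [0, 0, 0]],
    [[0, 0, 0.003], [0, 0, 0]],
    [[0, 0, 0.002], [0, 0, 0]],
    [[0, 0, 0.002], [0, 0, 0]],
    [[0, 0, 0.002], [0, 0, 0]],
    [[0, 0, 0.002], [0, 0, 0]],
    [[0, 0, 0.002], [0, 0, 0]],
    [[0, 0, 0.002], [0, 0, 0]],
    [[0, 0, 0], [0, 0, 0]],
  ],
)

```text
t: 18.18
eef_pos: [0.5169, 0.0672, 0.1283]
tool_rot: [0.706, -0.706, -0.035, 0.035]
contact_force: [0.1, -0.3, -0.5]
gripper_width: -0.0
```

Call:
play_rows(
  increments=[
    [[0, 0, 0.001], [0, 0, 0]],
    [[0, 0, 0.001], [0, 0, 0]],
    [[0, 0, 0.001], [0, 0, 0]],
    [[0, 0, 0], [0, 0, 0]],
  ],
)

```text
t: 18.52
eef_pos: [0.5165, 0.07, 0.1283]
tool_rot: [0.706, -0.706, -0.035, 0.035]
contact_force: [0.7, -1.0, 0.4]
gripper_width: -0.001
```

```bash
python3 look.py w10
```

```text
18.5167 [0.5165335  0.06998696 0.12825712] 5.6736775293062935 [ 0.65205502 -0.97098463  0.36651208] -0.0011077473529396062
blue [292, 0, 30, 108, 2787] z 0.1627 rect [0.5025 0.1609] [0.0091 0.0307] 6.0
   tank-frame [[-0.055, 0.0297, 0.1556], [-0.0506, 0.0456, 0.1627], [-0.0466, 0.0593, 0.1645]]
blue [255, 0, 60, 127, 4825] z 0.1194 rect [0.492 0.159] [0.0239 0.0509] 5.9
   tank-frame [[-0.0731, 0.0189, 0.1178], [-0.065, 0.0437, 0.1194], [-0.0509, 0.0686, 0.121]]
blue [315, 0, 60, 119, 1413] z 0.0802 rect [0.5189 0.1659] [0.0313 0.0592] 5.4
   tank-frame [[-0.0493, 0.0188, 0.074], [-0.0224, 0.0454, 0.0802], [-0.0187, 0.0773, 0.0825]]
orange [311, 175, 24, 105, 2169] z 0.1621 rect [0.5135 0.1021] [0.0085 0.04  ] 6.9
   tank-frame [[-0.0499, -0.0337, 0.1556], [-0.0459, -0.0125, 0.1621], [-0.0422, 0.0046, 0.1637]]
orange [270, 131, 56, 122, 4708] z 0.1193 rect [0.5021 0.1006] [0.0255 0.0621] 6.1
   tank-frame [[-0.0699, -0.0448, 0.1173], [-0.0606, -0.0089, 0.1193], [-0.0474, 0.0155, 0.1217]]
orange [314, 122, 59, 25, 548] z 0.079 rect [0.5242 0.1318] [0.0124 0.0357] 78.3
   tank-frame [[-0.05, -0.0396, 0.0724], [-0.0208, 0.0121, 0.0788], [-0.017, 0.0156, 0.0874]]
tank z 0.1141 ((0.6119186878204346, 0.10440225899219513), (0.17347723245620728, 0.07966702431440353), 67.61804962158203)
tcp in tank [-0.04635692 -0.04722613]
```

Orange is now at about -14.5 mm, roughly 2 mm short of contact, so I'll push a little further.

Call:
play_rows(
  increments=[
    [[0, 0, 0.001], [0, 0, 0]],
    [[0, 0, 0.001], [0, 0, 0]],
    [[0, 0, 0], [0, 0, 0]],
    [[0, 0, 0], [0, 0, 0]],
  ],
)

```text
t: 18.9
eef_pos: [0.5163, 0.072, 0.1282]
tool_rot: [0.706, -0.706, -0.035, 0.035]
contact_force: [0.1, -0.3, 0.3]
gripper_width: 0.002
```

Call:
play_rows(
  increments=[
    [[0, 0, 0.001], [0, 0, 0]],
    [[0, 0, 0], [0, 0, 0]],
    [[0, 0, 0], [0, 0, 0]],
  ],
)

```text
t: 19.15
eef_pos: [0.5163, 0.0724, 0.1283]
tool_rot: [-0.706, 0.706, 0.035, -0.035]
contact_force: [0.1, -1.7, 1.3]
gripper_width: -0.006
```

Call:
play_rows(
  increments=[
    [[0, 0, 0.001], [0, 0, 0]],
    [[0, 0, 0], [0, 0, 0]],
    [[0, 0, 0], [0, 0, 0]],
  ],
)

```text
t: 19.4
eef_pos: [0.5164, 0.0726, 0.1284]
tool_rot: [-0.706, 0.707, 0.035, -0.035]
contact_force: [0.4, -5.0, 2.7]
gripper_width: 0.003
```

Force rose to 5 N and motion stopped, so orange is up against blue. I'll retreat and check.

Call:
play_rows(
  increments=[
    [[0, 0, -0.004], [0, 0, 0]],
    [[0, 0, -0.008], [0, 0, 0]],
    [[0, -0.02, 0], [0, 0, 0]],
    [[0, -0.03, 0], [0, 0, 0]],
    [[0, -0.03, 0], [0, 0, 0]],
    [[0, -0.03, 0], [0, 0, 0]],
    [[0, -0.03, 0], [0, 0, 0]],
    [[0, 0, 0], [0, 0, 0]],
    [[0, 0, 0], [0, 0, 0]],
  ],
)

```text
t: 20.15
eef_pos: [0.5184, 0.0621, 0.2699]
tool_rot: [0.706, -0.706, -0.036, 0.034]
contact_force: [-0.9, -0.5, -1.1]
gripper_width: 0.003
```

```bash
python3 look.py w11
python3 - <<'E'
from h import *
c=read_camera("top");W=world(c);x,y,z=W[...,0],W[...,1],W[...,2]
m=((z>.03)&(x>.38)&(x<.8)&(y>-.4)&(y<.5)).astype(np.uint8)
k,l,s,ce=cv2.connectedComponentsWithStats(m)
for i in range(1,k):
    if s[i,4]>30: print(s[i],np.nanpercentile(W[l==i],[2,50,98],axis=0).round(3).tolist())
E
```

```text
20.15 [0.5183554  0.06205847 0.26988124] 5.6540952758014 [-0.89508146 -0.45357274 -1.05933847] 0.0027789916990643647
blue [307, 23, 13, 62, 692] z 0.1627 rect [0.5022 0.1652] [0.0088 0.0397] 5.5
   tank-frame [[-0.0549, 0.0297, 0.1553], [-0.0505, 0.0496, 0.1627], [-0.0468, 0.0682, 0.1647]]
blue [286, 17, 30, 81, 1785] z 0.1194 rect [0.4913 0.1649] [0.0234 0.0621] 5.8
   tank-frame [[-0.0729, 0.0189, 0.1172], [-0.0639, 0.0497, 0.1194], [-0.0507, 0.0793, 0.1212]]
blue [316, 25, 34, 72, 564] z 0.0803 rect [0.5187 0.1673] [0.031  0.0615] 6.1
   tank-frame [[-0.0486, 0.0193, 0.0705], [-0.0225, 0.0584, 0.0803], [-0.0186, 0.0798, 0.0834]]
orange [315, 115, 12, 53, 535] z 0.1622 rect [0.5135 0.1041] [0.0086 0.0397] 6.4
   tank-frame [[-0.0498, -0.0318, 0.1552], [-0.0459, -0.0119, 0.1622], [-0.0421, 0.0067, 0.1639]]
orange [292, 98, 28, 71, 1558] z 0.1193 rect [0.5008 0.1028] [0.0234 0.0619] 5.5
   tank-frame [[-0.0697, -0.043, 0.1175], [-0.06, -0.0092, 0.1193], [-0.0474, 0.0179, 0.1212]]
orange [317, 97, 33, 63, 416] z 0.0789 rect [0.5269 0.1056] [0.0313 0.0616] 7.2
   tank-frame [[-0.0457, -0.0431, 0.0715], [-0.0205, -0.0076, 0.0789], [-0.0169, 0.0175, 0.0813]]
tank z 0.1149 ((0.5575287342071533, 0.12177611887454987), (0.13006779551506042, 0.17198821902275085), 5.9044880867004395)
tcp in tank [-0.04537376 -0.05530163]
[ 381  126  101   95 9090] [[0.549, -0.395, 0.064], [0.672, -0.266, 0.092], [0.795, -0.141, 0.101]]
[286 144  18  18 248] [[0.705, 0.088, 0.042], [0.723, 0.108, 0.066], [0.748, 0.13, 0.092]]
[ 251  186  123  149 8948] [[0.383, -0.028, 0.069], [0.47, 0.04, 0.657], [0.616, 0.201, 0.712]]
[178 232  22  19 166] [[0.448, 0.379, 0.032], [0.473, 0.414, 0.056], [0.498, 0.429, 0.069]]
[424 241  32  26 620] [[0.421, -0.315, 0.039], [0.452, -0.282, 0.113], [0.481, -0.263, 0.155]]
```

View pics/w11.png

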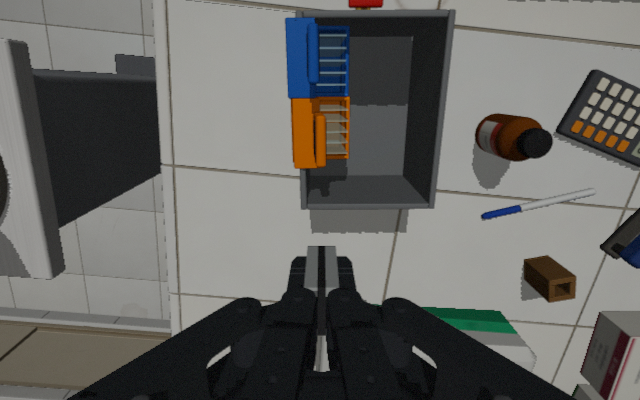

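The view shows blue against the cock-end wall at (318,57) and orange touching it at (320,132), both hanging on the wall with the gripper clear. I'll hand in.

```bash
python3 -c "
from h import *
print(hand_in())"
```

```text
the job is handed in; nothing more can be done
None
```

The job is done and handed in at about 20 s of robot time.

**Blue carrier:** I pushed it along the rim with the closed fingers, without lifting it, until the push force rose to about 5 N at the drain-cock end wall. Its tab now stands at tank y of about +49 mm.

**Orange carrier:** I gripped it by its tab, hooked it over the near wall and let go. I then pushed it along until it stopped against blue, again at about 5 N.

**Last checks:**
- Orange's tab is at tank y of about -12.5 mm. Blue's near edge and orange's far edge measure 18.9 and 17.9 mm, so they touch within camera accuracy.
- Both bridges are level at about 119 mm, the same height as blue's at the start, so both hang fully down.
- Orange sits about 4 mm further into the tank than blue, within the stated hanging range.
- The wash bottle, the brown bottle and the standing vessel left of the tank (which I took to be the beaker) measure within 1 mm of where they started. I did not measure a faint clear ring on the bench beyond the drain cock, but nothing moved near it.
- The gripper is clear of everything, and no check failed or disagreed.

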